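# Level the hob's control board in its repair frame and lock it

## Robot

A 7-joint arm with a two-finger parallel gripper is mounted at the origin on the work surface. World frame = base frame: x ahead of the robot, y to its left, z up, the work surface at z = 0. Lengths are in mm, angles in rad, forces in N, time in s.
With the tool pointing down it reaches from about 400 to 875 mm from the base axis. Payload 19.3 kg.
Tool frame: the origin (TCP) lies at the very end of the fingers, on their centre line; the grasp point (between the pads) lies 19 mm behind it (grip_point_offset is the z of the grasp point in the tool frame, in mm); z points along the fingers, x is the direction in which the jaws open and shut, and the axes are right-handed (so a half turn about z gives the same grasp; the last joint's range is limited). The gripper opens to 85 mm and grips with 20 to 120 N. Pads are 22 mm wide; open, the fingers measure 114 mm over their backs; the gripper's body (76 mm by 85 mm) begins 54 mm behind the grasp point. The pads swing forward as they close: fully open they stand 13 mm farther back than shut.
Start: joints at [-1.351, 0.521, -0.036, 1.599, 0.021, 1.021, -0.113], TCP at [178.619, 598.924, 231.291] pointing down, gripper open.
Joint ranges: [-2.91, 2.91], [-0.3, 2.13], [-1.5, 1.42], [0.17, 2.43], [-1.26, 4.41], [0.16, 1.93], [-2.52, 2.52]. Speed limits (rad/s): [1.89, 1.89, 2.39, 2.39, 3.01, 3.01, 3.01].

## Interface

Orientations are given as a 3x3 rotation matrix whose columns are the frame's x, y, z axes.
In Python, from workcell import movep, movel, goto_joints, open_gripper, clamp, wait, inverse_kinematics, read_state, camera, PlanningError, finish_job, grip_point_offset gives the robot as it stands. Calls block until the motion is done:
- movep(position, orientation): joint-space move of the TCP to a pose.
- movel(position, frame=None, max_speed=150, guard=None): straight line of the TCP; frame=None keeps the orientation; max_speed is the mean speed in mm/s. With guard (N) it stops when the force on the tool has changed by that much, and returns True; else False.
- goto_joints(angles): joint-space move.
- open_gripper() and clamp(): open the fingers fully, or close them until they stop; the grip force is fixed at half the most.
- wait(seconds).
- inverse_kinematics(position, orientation): joint angles nearest the present ones, or None.
- read_state(): the state.
- camera(name): name is "side" or "top" or "wrist"; returns a dict with "image" (480x640x3 uint8, blue, green, red), "range_z" (480x640 float32, mm along the optical axis (not along the pixel's ray), 0 where there is no reading), "fx", "fy", "cx", "cy" (pixels), "cam_to_world" (4x4, takes a point from camera to world coordinates). Camera axes: x right, y up, looking along -z (the intrinsics and any distortion apply to the point x, -y, -z); pixel columns grow to the right and rows downward; lengths in mm; the calibration is good to about 2 mm. A picture is of the moment at which its call begins.
A pose or a line that the arm cannot do raises PlanningError and nothing moves.
- finish_job(): hands the job in, once; it reports no verdict.
The state is a dict: "time": time; "qpos": joint angles; "qvel": joint speeds; "joint_efforts": joint torques, N m; "eef_pos": TCP position; "tool_rot": TCP orientation; "ft_force": force on the tool from outside, world axes, zero at the start; "torque": the same for the moment, N m; "finger_gap": finger opening in mm.
Only numpy, scipy, OpenCV 4.12 (cv2) and the standard library are available. Lean on these libraries where they do the work, as an engineer would, in place of code of your own. Each camera call takes 0.05 s, during which the arm holds its last target.

## Task

The control board of the induction hob is sitting tilted in the repair frame on the kitchen shelf. Push the raised edge with the orange sleeve down until the board lies level, component side up, then turn the red lock knob clockwise (seen from above) until it comes to its stop. Leave the black clamp knob on the other post as it is, and let go of everything at the end.

Things in the scene. Friction and masses are not known exactly. Their poses are not given: they have to be found in the camera images.
- sleeve (a point): Centre of the orange sleeve (16 mm thick, 70 mm long) on the raised long rail of the green board's carrier, 124 x 232 mm. x: square to the sleeve, in the board's plane, to the pivot 62 mm away (fixed, 100 mm up); y: along sleeve and pivot; z: out of the component side, straight up when level. The pivot is stiff (2 to 4 N at the sleeve) and stays where left; no stop at level. Components up to 16 mm tall.
- lock_grip (a point): Grip point of the red lock knob, on its upright axis, 162 mm above the shelf, on the post 160 mm from the board's middle, on the -y side of the sleeve's frame. x runs along the knob's grip bar (42 mm long, 14 mm thick, 32 mm tall, top 7 mm above this point, on a 44 mm disc whose top is 23 mm below it), y across it; it turns with the knob. The post is fixed.
- lock (a joint): Turn of the red lock knob in rad, growing clockwise seen from above: starts loose at 0 to 0.3, ends at a firm stop at 1.4 (locked). Light friction (0.05 N m), no spring: it stays where left.
- clamp (a joint): Turn of the black clamp knob, the same shape as the red one, on the other post (+y side of the sleeve's frame, 320 mm from the red knob); rad, 0 at the start, growing clockwise from above. It holds the board in its jaws: leave it as it is.

How it is judged:
By the outcome, as a careful person would: the job done as asked, in the order asked, and still so for the second after the job is handed in, with the robot touching nothing.
It also fails if it takes over 38 s, if anything falls off the work surface, if the arm or the gripper's body presses on something with over 40 N, if the wrist force passes 120 N, or if a joint passes its speed limit or range.

## Working session

There is one attempt and no reset: what is moved stays moved. The work goes in short steps, each a Python script; the robot and the scene stay as the last script left them, time stands still between calls to the robot, and variables do not carry over. Pictures are saved under pics/ and viewed, and the job is handed in when it is done.

```bash
ls; mkdir -p pics; python3 - <<'E'
from workcell import *
import cv2,numpy as np
for n in ["side","top","wrist"]:
    c=camera(n); cv2.imwrite(f"pics/{n}0.png",c["image"]); np.savez(f"pics/{n}0.npz",**c)
    print(n,c["fx"],c["cx"],c["cy"],c["cam_to_world"].round(3).tolist(),[k for k in c])
s=read_state();print(s["time"],s["tool_rot"],grip_point_offset,s["finger_gap"])
E
```

```text
pics
side 472.0696901938913 315.5158126407175 244.79615659529756 [[0.996, 0.048, -0.074, 515.825], [-0.089, 0.592, -0.801, -553.406], [0.005, 0.805, 0.594, 611.904], [0.0, 0.0, 0.0, 1.0]] ['image', 'range_z', 'fx', 'fy', 'cx', 'cy', 'cam_to_world']
top 469.88708823492124 315.58118665122936 242.3684125351251 [[-0.011, 0.99, -0.143, 467.395], [-1.0, -0.011, 0.004, 22.646], [0.002, 0.143, 0.99, 827.05], [0.0, 0.0, 0.0, 1.0]] ['image', 'range_z', 'fx', 'fy', 'cx', 'cy', 'cam_to_world']
wrist 383.80894307502484 317.43542752506045 235.83440945069225 [[0.286, -0.918, -0.275, 107.298], [0.958, 0.274, 0.083, 620.379], [-0.001, -0.288, 0.958, 373.335], [0.0, 0.0, 0.0, 1.0]] ['image', 'range_z', 'fx', 'fy', 'cx', 'cy', 'cam_to_world']
0.15 [[ 2.85756604e-01  9.58302208e-01 -2.05803838e-04]
 [ 9.58301859e-01 -2.85756675e-01 -8.18413104e-04]
 [-8.43096905e-04  3.66447490e-05 -9.99999644e-01]] -18.700000000000003 85.63971994796199
```

View pics/side0.png

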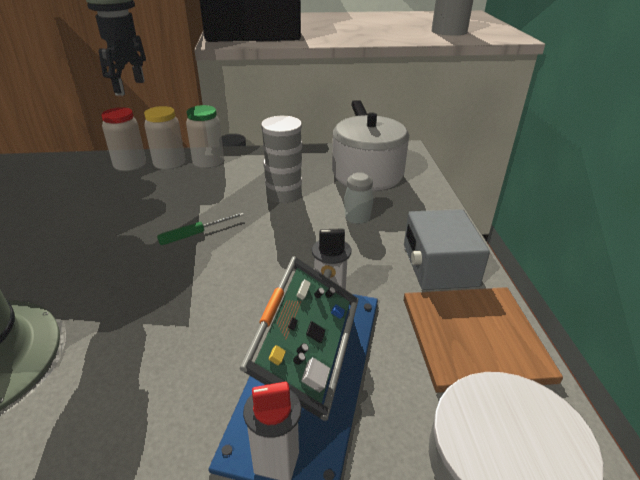

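View pics/top0.png

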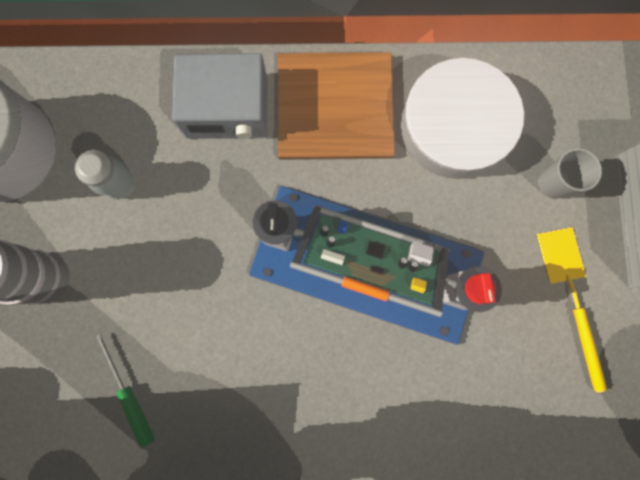

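```bash
cat > h.py <<'E'
import numpy as np,cv2
def cloud(c):
    z=c["range_z"].astype(float);v,u=np.mgrid[:480,:640]
    P=np.stack([(u-c["cx"])/c["fx"]*z,-(v-c["cy"])/c["fy"]*z,-z],-1)
    M=c["cam_to_world"];return P@M[:3,:3].T+M[:3,3]
def seg(c,col):
    h=cv2.cvtColor(c["image"],cv2.COLOR_BGR2HSV);H,S,V=[h[...,i].astype(int) for i in range(3)]
    r=c["range_z"]>0
    if col=="orange": return r&(H>7)&(H<16)&(S>170)&(V>120)
    if col=="red": return r&((H<5)|(H>174))&(S>170)&(V>90)
    if col=="green": return r&(H>55)&(H<88)&(S>70)
    if col=="blue": return r&(H>100)&(H<120)&(S>140)
E
python3 - <<'E'
from h import *
np.set_printoptions(precision=1,suppress=True)
for n in ["side","top"]:
    c=dict(np.load(f"pics/{n}0.npz"));P=cloud(c)
    for col in ["orange","red","green","blue"]:
        m=seg(c,col)
        m&=(P[...,0]>300)&(P[...,0]<620)&(P[...,1]>-330)&(P[...,1]<200)
        k,l,st,ce=cv2.connectedComponentsWithStats(m.astype(np.uint8))
        i=1+np.argmax(st[1:,4]);m=l==i
        Q=P[m];mu=Q.mean(0);w,V=np.linalg.eigh(np.cov((Q-mu).T))
        print(n,col,len(Q),st[i],"mean",mu,"med",np.median(Q,0),"min",Q.min(0),"max",Q.max(0));print(V.T,np.sqrt(abs(w)))
        if col=="red":
            T=Q[Q[:,2]>Q[:,2].max()-5]
            r=cv2.minAreaRect(T[:,:2].astype(np.float32));print("  top",len(T),T.mean(0),r)
c=dict(np.load("pics/top0.npz"));P=cloud(c)
for col,(u0,v0) in dict(black=(273,222),red=(481,290)).items():
    W=P[v0-28:v0+28,u0-28:u0+28].reshape(-1,3)
    for lo,hi in [(132,145),(162,178)]:
        T=W[(W[:,2]>lo)&(W[:,2]<hi)];r=cv2.minAreaRect(T[:,:2].astype(np.float32))
        print(col,lo,len(T),T.mean(0),r)
for n in ["side","top"]:
    i=cv2.imread(f"pics/{n}0.png")
    a=i[230:470,200:400] if n=="side" else i[180:350,230:510]
    cv2.imwrite(f"pics/{n}0c.png",cv2.resize(a,None,fx=2.5,fy=2.5,interpolation=cv2.INTER_CUBIC))
E
```

```text
side orange 208 [260 289  23  36 208] mean [498.7 -59.8 140.3] med [497.7 -61.3 140.4] min [482.7 -88.1 132.3] max [515.2 -22.1 143. ]
[[ 0.1 -0.   1. ]
 [-0.9  0.3  0.1]
 [-0.3 -0.9  0. ]] [ 1.4  3.8 20.3]
side red 1137 [ 252  382   38   43 1137] mean [ 497.3 -230.   151.7] med [ 497.4 -228.7  149.1] min [ 475.6 -243.6  132.1] max [ 516.9 -213.6  172.5]
[[-0.1  0.9 -0.3]
 [-1.  -0.   0.2]
 [ 0.2  0.3  0.9]] [ 3.4 11.  12.6]
  top 207 [ 497.9 -225.2  169.5] ((496.9365234375, -223.4259033203125), (40.436912536621094, 13.154945373535156), 9.939631462097168)
side green 4424 [ 255  269   93  134 4424] mean [546.7 -77.7 103.2] med [545.9 -86.2 104.4] min [ 476.2 -178.    10.4] max [619.6  36.2 131.7]
[[ 0.5 -0.2  0.8]
 [-0.8  0.4  0.5]
 [-0.4 -0.9  0. ]] [ 2.8 29.7 58.4]
side blue 1744 [ 210  377   52  103 1744] mean [ 443.8 -185.6   13.2] med [ 445.3 -194.5   13.2] min [ 410.6 -240.7    7.7] max [476.4 -81.4  16.7]
[[-0.  -0.   1. ]
 [-1.   0.1 -0. ]
 [-0.1 -1.  -0. ]] [ 1.  12.3 39.3]
top orange 398 [343 278  45  22 398] mean [498.4 -51.1 139.6] med [498.7 -51.  139.7] min [482.6 -83.2 
[... 705 characters left out ...]
 [561.5  73.2  12.1] med [562.1  73.3  12. ] min [549.5  59.3   8.5] max [570.8  89.1  15.4]
[[-0.   0.   1. ]
 [ 1.   0.2  0. ]
 [-0.2  1.  -0. ]] [1.2 5.4 7.6]
black 132 516 [599.1  81.2 137.1] ((599.3638305664062, 82.57920837402344), (65.90211486816406, 61.34592819213867), 29.52579116821289)
black 162 282 [599.8  82.1 168.6] ((600.289306640625, 82.41675567626953), (14.336141586303711, 41.09885787963867), 88.33939361572266)
red 132 524 [ 495.2 -213.6  136.6] ((495.91998291015625, -218.78775024414062), (63.367332458496094, 65.166259765625), 46.914493560791016)
red 162 321 [ 496.1 -218.6  168.4] ((496.189453125, -219.42601013183594), (41.5829963684082, 14.451289176940918), 7.346759796142578)
```

```bash
sleep 1
```

```text
(no output)
```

View pics/side0c.png

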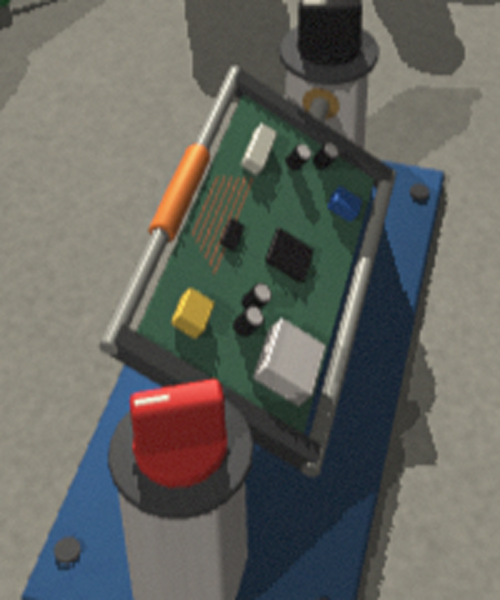

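View pics/top0c.png

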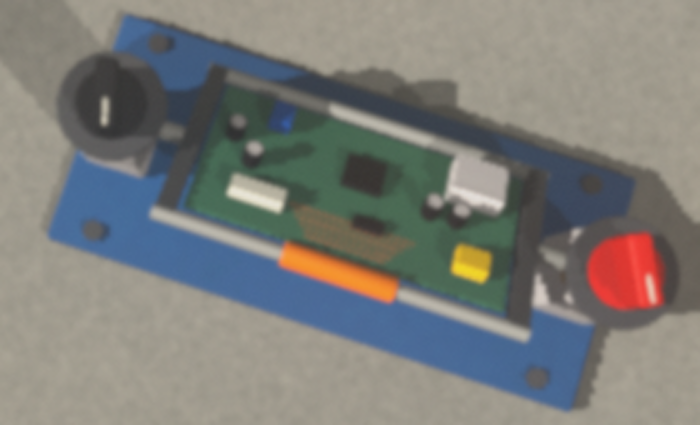

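```bash
cat >> h.py <<'E'
U=np.array([104.1,301.8,0])/319.25; X=np.array([U[1],-U[0],0])   # sleeve y ; sleeve x horizontal
MID=np.array([548.2,-69.5,0])
def down(a): # tool z down, tool x at world angle a
    c,s=np.cos(a),np.sin(a); return np.array([[c,s,0],[s,-c,0],[0,0,-1.]])
AS=np.arctan2(U[1],U[0])
E
python3 - <<'E'
from h import *; from workcell import *
for a in (AS,AS-np.pi):
    for d,z in ((57,165),(66,108)): print(a,d,inverse_kinematics(MID-X*d+[0,0,z],down(a)))
for a0 in (97.5,-82.5):
    for r in (0,0.7,1.45): print(a0,r,inverse_kinematics(np.array([496.5,-221,145.]),down(np.radians(a0)-r)))
E
```

```text
1.2386449587498805 57 [-0.29356198  0.43694535  0.36291641  2.01107861 -0.22678322  0.73170704
  1.44648611]
1.2386449587498805 66 [-0.18279884  0.5076098   0.21030388  2.06810556 -0.1853254   0.58319749
  1.39550003]
-1.9029476948399127 57 [-0.713223    0.65038595  1.01638054  2.02874963 -0.73201431  0.87919587
 -1.18619377]
-1.9029476948399127 66 [-0.7021116   0.77457159  1.01012361  2.09108412 -0.93708037  0.82574274
 -1.00986618]
97.5 0 [ 0.04589212  0.536042    0.36427719  1.90998628 -0.27217059  0.74352394
  2.26698201]
97.5 0.7 [-0.02021997  0.55336503  0.45967273  1.91327196 -0.3477812   0.75342613
  1.63857691]
97.5 1.45 [-0.20824561  0.63853155  0.75268454  1.92201538 -0.59322645  0.81659343
  1.12078796]
-82.5 0 [-0.37537019  0.81639899  1.08746268  1.92883089 -0.88986984  0.97982913
 -0.29595533]
-82.5 0.7 [-0.34417895  0.76745178  1.01254391  1.92763891 -0.82329161  0.93227939
 -1.05657663]
-82.5 1.45 [-0.41999513  0.91963771  1.22288163  1.93046321 -1.0078307   1.0847293
 -1.64108315]
```

```bash
python3 - <<'E'
from h import *
np.set_printoptions(precision=0,suppress=True)
for n in ("top","side"):
    c=dict(np.load(f"pics/{n}0.npz"));P=cloud(c)
    m=(c["range_z"]>0)&(P[...,2]>60)&(P[...,1]>110)&(P[...,1]<800)&(P[...,0]>100)&(P[...,0]<800)
    k,l,st,ce=cv2.connectedComponentsWithStats(m.astype(np.uint8))
    for i in range(1,k):
        if st[i,4]>40: Q=P[l==i];print(n,st[i],Q.min(0),Q.max(0))
E
```

```text
top [   0   98   43   95 2944] [669. 482.  60.] [800. 546. 139.]
top [ 172  108   90   27 1770] [765. 110.  60.] [800. 256.  94.]
top [  75  150   48   43 1484] [667. 344.  60.] [728. 405. 113.]
top [252 211   4  23  64] [584. 111. 128.] [617. 116. 134.]
top [   0  240   53   65 2707] [483. 444.  60.] [575. 508. 193.]
side [  86    0   60   95 3155] [137. 522. 244.] [228. 667. 440.]
side [ 332  102   62  101 3852] [663. 342.  60.] [800. 800. 175.]
side [ 186  105   36   44 1315] [278. 651.  60.] [367. 739. 153.]
side [113 107  29  44 903] [100. 648.  60.] [148. 737. 154.]
side [ 144  106   38   45 1359] [169. 650.  60.] [257. 739. 153.]
side [ 261  116   41   67 2424] [483. 440.  60.] [577. 534. 195.]
side [407 211  30  54 823] [767. 110.  60.] [800. 252.  94.]
```

```bash
python3 - <<'E'
from h import *; from workcell import *
s=read_state();p=np.array(s["eef_pos"])
clamp()
movel(p+[0,0,60],max_speed=250)
R=down(AS)
movep(MID-X*57+[0,0,185],R)
s=read_state();print(s["time"],s["eef_pos"],s["qpos"],s["finger_gap"],s["ft_force"])
print(movel(MID-X*57+[0,0,152],max_speed=100))
c=camera("side");cv2.imwrite("pics/side1.png",c["image"][180:480,150:470])
g=movel(MID-X*58.5+[0,0,132],max_speed=25,guard=1.5)
s=read_state();print(g,s["time"],s["eef_pos"],s["ft_force"])
E
```

```text
3.8917 [494.5376689  -50.24108104 184.99393634] [-0.41186819  0.42910833  0.51904925  1.99814693 -0.29582777  0.78742082
  1.51876568] -0.11492545043860597 [-0.73126863  0.48445655  0.18723926]
False
True 4.9583 [492.98581193 -50.4818225  139.6609501 ] [ 0.75077932 -0.44717932 -0.16512765]
```

View pics/side1.png

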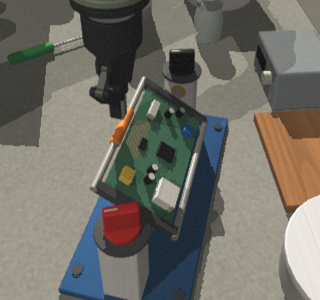

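```bash
cat >> h.py <<'E'
def board(c):
    P=cloud(c); m=seg(c,"green"); d=P-MID; a=d@X;b=d@U
    m&=(abs(a)<60)&(abs(b)<110)&(P[...,2]>50)
    A=np.c_[a[m],b[m],np.ones(m.sum())];z=P[...,2][m];k=np.ones(len(z),bool)
    for _ in range(8):
        q=np.linalg.lstsq(A[k],z[k],rcond=None)[0];k=abs(z-A@q)<2.5
    o=seg(c,"orange")&(abs(a)<90)&(abs(b)<60)&(P[...,2]>60);O=P[o]
    return q.round(3),int(k.sum()),O.mean(0).round(1),np.percentile(O[:,2],90).round(1), (O-MID).mean(0)@X
E
python3 - <<'E'
from h import *; from workcell import *
for n in("side","top"): print(board(dict(np.load(f"pics/{n}0.npz"))))
movel(MID-X*66+[0,0,109],max_speed=25)
s=read_state();print(s["time"],s["eef_pos"],s["ft_force"])
for n in ("side","top"):
    c=camera(n);cv2.imwrite(f"pics/{n}2.png",c["image"]);print(board(c))
E
```

```text
(array([-6.19000e-01,  1.00000e-03,  1.04105e+02]), 4348, array([498.7, -59.8, 140.3]), np.float64(142.0), np.float64(-49.997948835271266))
(array([-6.21000e-01, -1.00000e-03,  1.02421e+02]), 2098, array([498.4, -51.1, 139.6]), np.float64(141.5), np.float64(-53.047120961167366))
6.4 [485.80445697 -48.03549694 109.06093489] [-0.41075161  0.51096771  0.03351099]
(array([-1.50000e-02, -1.00000e-03,  1.03169e+02]), 4690, array([488.3, -61.8, 108.6]), np.float64(110.3), np.float64(-59.105276528894755))h.py:25: RuntimeWarning: Mean of empty slice.
  return q.round(3),int(k.sum()),O.mean(0).round(1),np.percentile(O[:,2],90).round(1), (O-MID).mean(0)@X
  ret = um.true_divide(
Traceback (most recent call last):
  File "h.py", line 25, in board
    return q.round(3),int(k.sum()),O.mean(0).round(1),np.percentile(O[:,2],90).round(1), (O-MID).mean(0)@X
                                                      ~~~~~~~~~~~~~^^^^^^^^^^^
IndexError: index -1 is out of bounds for axis 0 with size 0
```

View pics/side2.png

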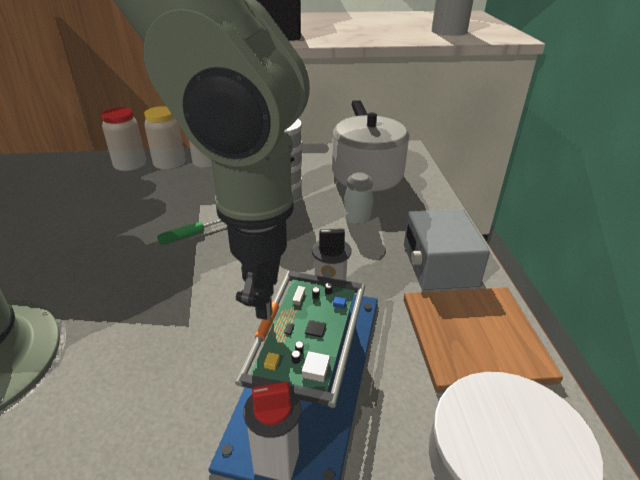

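```bash
python3 - <<'E'
from h import *; from workcell import *
q=MID-X*66
movel(q+[0,0,108],max_speed=10)
s=read_state();print(s["time"],s["eef_pos"],s["ft_force"])
print(board(camera("side")))
movel(q+[0,0,165],max_speed=150)
a=np.radians(97.5)
movep(np.array([496.4,-221,215.]),down(a))
open_gripper()
s=read_state();print(s["time"],s["eef_pos"],s["qpos"])
for n in ("side","top","wrist"):
    c=camera(n);cv2.imwrite(f"pics/{n}3.png",c["image"]);np.savez(f"pics/{n}3.npz",**c)
    try: print(board(c))
    except Exception as e: print(n,e)
E
```

```text
6.75 [485.75888864 -47.9860808  107.92578134] [ 0.15469186  1.14527473 -0.15367884]
(array([3.00000e-03, 0.00000e+00, 1.03125e+02]), 4668, array([488.5, -61.4, 107.5]), np.float64(109.1), np.float64(-59.12652615010621))
8.8667 [ 496.39587585 -221.00495991  214.99712116] [ 0.01354527  0.43900229  0.40177241  1.85002686 -0.21468613  0.89501674
  2.21792536]
side index -1 is out of bounds for axis 0 with size 0
(array([ 3.00000e-03, -0.00000e+00,  1.02075e+02]), 5086, array([489.4, -49.6, 106.7]), np.float64(108.7), np.float64(-62.1047424408007))
(array([2.00000e-03, 0.00000e+00, 1.01856e+02]), 16473, array([487.6, -50.8, 106.5]), np.float64(107.9), np.float64(-63.40401025901389))h.py:25: RuntimeWarning: Mean of empty slice.
  return q.round(3),int(k.sum()),O.mean(0).round(1),np.percentile(O[:,2],90).round(1), (O-MID).mean(0)@X
  ret = um.true_divide(
```

View pics/wrist3.png

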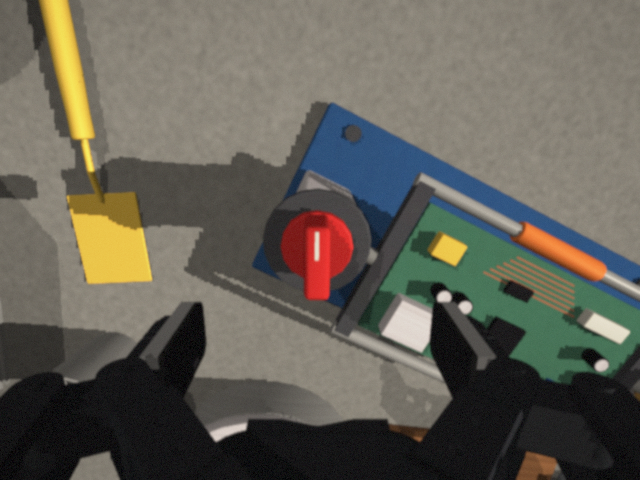

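View pics/side3.png

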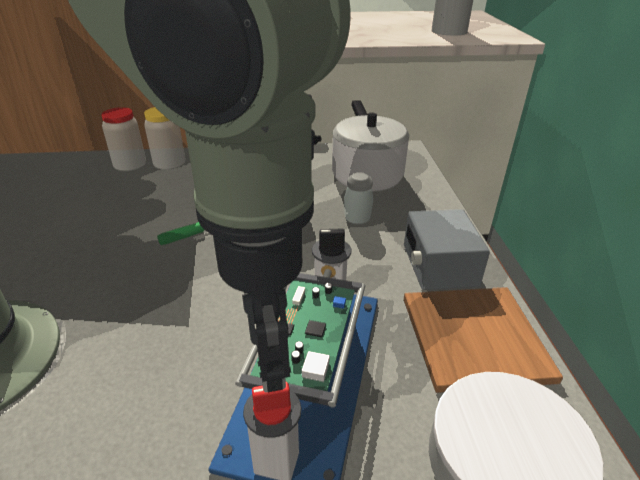

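```bash
python3 - <<'E'
from h import *
c=dict(np.load("pics/wrist3.npz"));P=cloud(c);m=seg(c,"red")
for lo in (160,164,167):
    Q=P[m&(P[...,2]>lo)&(P[...,2]<175)];print(len(Q),Q.mean(0),cv2.minAreaRect(Q[:,:2].astype(np.float32)))
E
```

```text
1758 [ 493.62561416 -221.01550133  168.17845093] ((494.4903259277344, -220.84811401367188), (41.47333526611328, 13.649235725402832), 7.0267415046691895)
1711 [ 494.14931236 -220.94043679  168.34767739] ((494.53314208984375, -220.8438720703125), (41.38490676879883, 13.614182472229004), 6.951419353485107)
1547 [ 494.91601284 -220.98137374  168.58508171] ((494.5549011230469, -220.87155151367188), (41.34721374511719, 13.445680618286133), 6.910246849060059)
```

```bash
python3 - <<'E'
from h import *; from workcell import *
np.set_printoptions(precision=2,suppress=True)
C=np.array([495.6,-221.,145.]);a=np.radians(97.0)
movep(C+[0,0,25],down(a))
print(movel(C,max_speed=60,guard=15))
clamp()
def rep(r):
    s=read_state();print(round(r,2),round(s["time"],2),np.array(s["ft_force"]),np.array(s["torque"]),round(s["finger_gap"],1),np.array(s["eef_pos"]));return s
s=rep(0);t0=s["torque"][2]
for r in (0.1,0.3,0.5,0.7,0.9,1.0):
    movep(C,down(a-r));s=rep(r)
    if abs(s["torque"][2]-t0)>0.7 or np.linalg.norm(s["ft_force"])>50: break
np.savez("pics/g.npz",t0=t0,r=r,a=a,C=C)
E
```

```text
False
0 10.53 [-1.13 -3.58  5.4 ] [-0.71  0.2   0.06] 13.0 [ 495.74 -221.52  145.32]
0.1 10.78 [-1.44 -3.75  6.86] [-0.78  0.27  0.  ] 12.8 [ 495.74 -221.5   145.32]
0.3 11.07 [-0.8  -4.35  6.92] [-0.69  0.27 -0.01] 12.8 [ 495.8  -221.38  145.31]
0.5 11.35 [-1.21 -3.41  7.25] [-0.57  0.22 -0.04] 13.0 [ 495.84 -221.32  145.29]
0.7 11.63 [-0.93 -2.96  8.31] [-0.43  0.12 -0.05] 12.7 [ 495.88 -221.25  145.28]
0.9 11.92 [ 0.29 -2.53  8.  ] [-0.35 -0.02 -0.07] 12.6 [ 495.95 -221.17  145.27]
1.0 12.17 [ 0.31 -1.5   8.16] [-0.37 -0.1  -0.04] 12.6 [ 496.   -221.15  145.29]
```

```bash
python3 - <<'E'
from h import *; from workcell import *
np.set_printoptions(precision=2,suppress=True)
g=np.load("pics/g.npz");C=g["C"];a=float(g["a"])
for r in np.arange(1.05,1.56,0.04):
    movep(C,down(a-r));wait(0.05);s=read_state();R=s["tool_rot"]
    print(round(r,2),round(s["time"],2),np.array(s["ft_force"]),np.array(s["torque"]),round(a-np.arctan2(R[1][0],R[0][0]),3),round(s["finger_gap"],1))
    if abs(s["torque"][2])>0.8 or np.linalg.norm(s["ft_force"])>50: break
E
```

```text
1.05 12.47 [ 0.01 -1.12  9.08] [-0.33 -0.15 -0.06] 1.047 13.0
1.09 12.77 [-0.27 -1.42  7.63] [-0.31 -0.17 -0.08] 1.087 12.9
1.13 13.07 [ 1.37 -1.21  8.38] [-0.25 -0.27 -0.01] 1.127 13.0
1.17 13.37 [ 0.56 -1.92  7.65] [-0.28 -0.28 -0.04] 1.167 12.5
1.21 13.67 [ 0.57 -0.31  7.64] [-0.33 -0.27 -0.05] 1.207 12.8
1.25 13.97 [ 0.72 -1.98  7.94] [-0.28 -0.35 -0.02] 1.247 13.1
1.29 14.27 [-0.53 -1.94  8.35] [-0.52 -0.19  1.2 ] 1.285 13.1
```

```bash
python3 - <<'E'
from h import *; from workcell import *
np.set_printoptions(precision=2,suppress=True)
g=np.load("pics/g.npz");C=g["C"];a=float(g["a"])
open_gripper()
movel(C+[0,0,75],max_speed=120)
c=camera("wrist");cv2.imwrite("pics/wrist4.png",c["image"]);P=cloud(c);m=seg(c,"red")
Q=P[m&(P[...,2]>164)&(P[...,2]<175)];print(cv2.minAreaRect(Q[:,:2].astype(np.float32)))
movel(C+[-130,-60,130],max_speed=200)
c=camera("top");cv2.imwrite("pics/top4.png",c["image"]);print(board(c))
P=cloud(c);m=seg(c,"red");Q=P[m&(P[...,2]>162)&(P[...,2]<178)];print(len(Q),cv2.minAreaRect(Q[:,:2].astype(np.float32)))
W=P[194:250,245:301].reshape(-1,3);T=W[(W[:,2]>162)&(W[:,2]<178)];print("black",len(T),cv2.minAreaRect(T[:,:2].astype(np.float32)))
s=read_state();print(s["time"],s["ft_force"],s["finger_gap"])
E
```

```text
((494.872802734375, -220.2997589111328), (14.002492904663086, 41.56121826171875), 25.379606246948242)
(array([  0.  ,  -0.  , 102.08]), 4956, array([488.9, -50.1, 106.7]), np.float64(108.7), np.float64(-62.376762550261134))
243 ((495.8048400878906, -218.79339599609375), (14.1626615524292, 39.76321792602539), 25.705459594726562)
black 284 ((600.0736083984375, 82.43026733398438), (14.111891746520996, 41.58660888671875), 87.64334869384766)
16.7583 [ 1.08 -0.13  0.6 ] 85.18635042983257
```

View pics/top4.png

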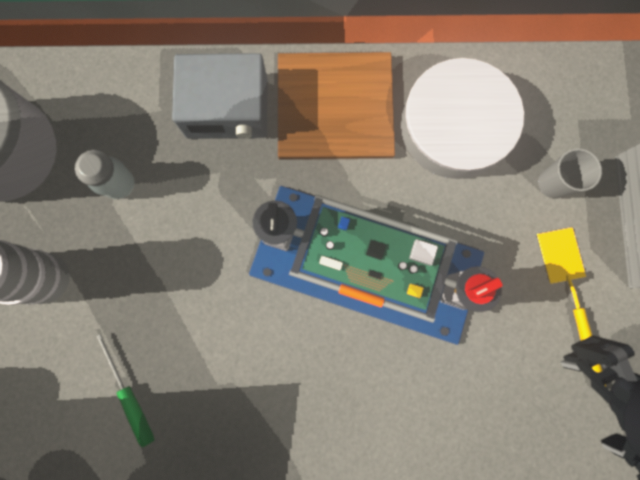

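View pics/wrist4.png

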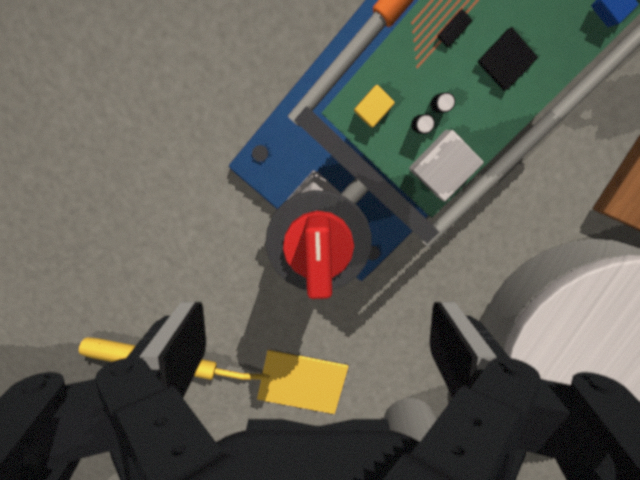

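```bash
python3 -c "
from workcell import *
finish_job();print(read_state()['time'])"
```

```text
the job is handed in; nothing more can be done
the job is handed in; nothing more can be done
```

The board is level and component side up, the red knob is turned clockwise to its stop, and I handed the job in at about 16.8 s of the 38 s allowed.

- **Board:** I pushed the orange sleeve down with closed fingers to a tip height of 108 mm. The last top-camera check put the slope across the board at 0.000. The side, top and wrist readings taken around the end of the push gave 0.002 to 0.003 (about 0.2°).
- **Red lock knob:** I turned it until the moment jumped to 1.2 N m, after staying at or below about 0.1 N m through the turn. The tool had then turned 1.285 rad, while the cameras showed the bar turned about 1.25 rad. I put the small difference down to give in the grip against the stop.
- **Black clamp knob:** It was not touched. Its bar read 88.3° before and 87.6° after, which is within measuring noise.
- **At hand-in:** The gripper was open and the arm was well clear of the frame. Nothing had fallen, and the tool forces I read stayed below about 10 N.

The side and top cameras disagreed by about 4 mm on where the red knob sat. I took its position from the wrist camera, averaged with the top view, before gripping it. Two fits in my check scripts failed because the arm hid the sleeve from that camera; later pictures covered both.

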